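# Slide the fresh tape roll round the bent rail to its stop

### The arm

A 6-joint arm with a two-finger parallel gripper is mounted at the origin on the work surface. World frame = base frame: x ahead of the robot, y to its left, z up, the work surface at z = 0. Lengths are in m, angles in rad, forces in N, time in s.
With the tool pointing down it reaches from about 0.35 to 0.85 m from the base axis. Payload 8.1 kg.
Tool frame: the origin (TCP) lies between the finger pads; the fingertips stand nose_length ahead of it and the grasp point (between the pads) lies 2 mm behind it (nose_length is the distance from the TCP to the fingertips, in m); z points along the fingers, x is the direction in which the jaws open and shut, and the axes are right-handed (so a half turn about z gives the same grasp; the last joint's range is limited). The gripper opens to 93 mm and grips with 3 to 60 N. Pads are 15 mm wide; open, the fingers measure 128 mm over their backs; the gripper's body (75 mm by 188 mm) begins 65 mm behind the grasp point.
Start: joints at [-1.429, 0.13, 1.488, -0, 1.523, -0.085], TCP at [0.135, -0.585, 0.236] pointing down, gripper open.
Joint ranges: [-2.96, 2.96], [-0.89, 2.26], [0.02, 2.5], [-1.34, 4.48], [0, 2.73], [-2.66, 2.66]. Speed limits (rad/s): [2.39, 2.39, 2.79, 3.14, 3.14, 3.14].

### API

Orientations are given as a rotation vector (axis times angle).
In Python, from plant import * gives the robot as it stands.
- The arm moves only by the tool carry_out, never from a script. Its argument "steps" is a list of rows, each an object with "xyz": the shift along the world's x, y, z in cm, a list of three; "rot": the turn, a rotation vector about the world's x, y, z in degrees, a list of three. In form: [{"xyz": [tx, ty, tz], "rot": [rx, ry, rz]}, ...]. A call has 1 to 10 rows; each row is the pose to reach, as a shift and turn from the pose commanded when the call began; what a row does not reach only later rows make up. A row lasts 1/10 s, in which the tool goes at most 50 mm and 8.59 degrees, less where a joint would pass 70% of its speed; a pose out of reach is approached as far as the arm can. A call with a gripper value outside its range is refused whole. "grip" is the opening, from 0 (shut) to 1 (fully open), set as the call begins (left out, the last holds). The fingers move at their own pace and stop on an object; "force" is the grip in N (left out, the last holds). Time passes only in rows, so rows that repeat a pose let the fingers close. It gives the time, the measured TCP pose, the force and the opening at its end, in the units of the state.
- read_state(): the state, without advancing time (a new reading comes with each control period).
- read_camera(name): name is "side" or "top"; returns the picture (480x640x3 uint8, red, green, blue); there is no depth.
- calibration(name): a dict with "fov_y" (degrees; the focal length in pixels is half the picture's height over the tangent of half this angle, whatever the lens; pixels are square), "cx", "cy" (the principal point, pixels), "xyz" and "attitude" of the camera in the world. Camera axes: x right, y down, z forward; pixel columns grow to the right and rows downward; lengths in m; the calibration is good to about 2 mm. A picture is of the moment at which its call begins. calibration takes no time and is no camera call.
- close_job(): hands the job in, once; it reports no verdict.
The state is a dict: "t": time; "q": joint angles; "dq": joint speeds; "joint_torque": joint torques, N m; "tool_pos": TCP position; "orientation": TCP orientation; "force": force on the tool from outside, world axes, zero at the start; "wrist_torque": the same for the moment, N m; "opening": finger opening in m.
Only numpy, scipy, OpenCV 4.12 (cv2) and the standard library are available. Lean on these libraries where they do the work, as an engineer would, in place of code of your own. Each camera call takes 0.05 s, during which the arm holds its last target.

### The job

A fresh roll of tape has been threaded onto the free end of the bench's bent tape rail. Slide it along the rail, round both bends, until it hangs fully home, flat against the round stop plate by the post, and let go of it. Leave the other things on the bench where they are.

Things in the scene. Friction and masses are not known exactly. Their poses are not given: they have to be found in the camera images.
- tape_rail: Fixed bent steel rod, 14 mm thick, its axis level 160 mm above the bench; no supports but the post by the stop. Origin: on the bench, under where the lines of its two legs cross; z up. Rod axis in its frame (x y, mm): loading leg from (0, 310) to (0, 115), 45 degree bend to (-18, 72), straight to (-72, 18), 45 degree bend to (-115, 0), serving leg to the stop plate at (-270, 0).
- rail_load (a point): Point on the rod's axis where the straight loading leg begins, (0, 310) mm in the rail's frame, 160 mm above the bench. Beyond it the rod's free end turns up to 230 mm above the bench and ends in a black ball cap. Axes as the rail's.
- rail_bend1 (a point): Point on the rod's axis half-way round the first 45 degree bend (between loading leg and diagonal), 160 mm above the bench. Both bends are arcs of 60 mm radius, measured to the axis. Axes as the rail's.
- rail_bend2 (a point): Point on the rod's axis half-way round the second 45 degree bend (between diagonal and serving leg), 160 mm above the bench. Axes as the rail's.
- rail_stop (a point): Point on the rod's axis, 160 mm above the bench, on the face of the round aluminium stop plate (76 mm diameter, 6 mm thick, square on the rod) that the roll must hang against. Axes as the rail's: +x points from the plate back along the serving leg. Behind the plate, 42 mm from its face, stands the post, 30 mm thick, 182 mm high, on a foot plate 100 x 140 x 8 mm.
- roll_center (a point): Centre of the cream tape roll hanging on the rod, 31 mm below the rod's axis: rigid ring, 110 mm outside diameter, 76 mm bore, 48 mm wide, about 0.24 kg. Its y is the ring's axis, along the rod; it can spin about it. Starts on the straight loading leg, 70 to 150 mm from rail_load. Slides with a few N at most. Fully home, its centre is 24 mm in front of the stop plate.
- spare_roll: Bystander: a narrower spare tape roll (110 mm diameter, 24 mm high) lying flat on the bench beyond or beside the rail. Origin: centre of its underside.
- bottle: Bystander: short white bottle, 62 mm diameter, 120 mm tall, standing on the bench beyond or beside the rail. Origin: centre of its underside.
- brayer: Bystander: rubber hand roller with wooden handle, about 120 x 200 mm, 40 mm high, lying on the bench beyond or beside the rail. Origin: on the bench, under the middle of the rubber roll.
Mind the look-alikes: they are no part of the job. What is shaped like the part that bears roll_center but yellow is not meant.

How it is judged:
By the outcome, as a careful person would: the job done as asked, in the order asked, and still so for the second after the job is handed in, with the robot touching nothing.
It also fails if it takes over 48 s, if anything falls off the work surface, if the arm or the gripper's body presses on something with over 40 N, if the wrist force passes 120 N, or if a joint passes its speed limit or range.

## Working session

There is one attempt and no reset: what is moved stays moved. The work goes in short steps, Python scripts to look and compute and a tool call to move; the robot and the scene stay as the last step left them, time stands still between calls to the robot, and variables do not carry over. Pictures are saved under pics/ and viewed, and the job is handed in when it is done.

Besides the shell and the picture viewer there is one more tool, called after "Emit:" as name([rows], argument=value, ...), one row to a line, values as JSON. carry_out: Moves the arm, as the interface text tells. Its arguments: {"type":"object","properties":{"steps":{"type":"array","items":{"type":"object","properties":{"xyz":{"type":"array","items":{"type":"number"}},"rot":{"type":"array","items":{"type":"number"}}}}},"grip":{"type":"number"},"force":{"type":"number"}},"required":["steps"]}

```bash
mkdir -p pics; ls
python3 - <<'E'
from plant import *
import cv2
print(read_state())
for n in("side","top"):
    print(n,calibration(n)); cv2.imwrite(f"pics/{n}0.png",read_camera(n)[:,:,::-1])
E
```

```text
pics
{'t': 0.0, 'q': array([-1.42936812e+00,  1.31151582e-01,  1.48928162e+00, -2.17872221e-05,
        1.52302205e+00, -8.53958085e-02]), 'dq': array([ 5.57631782e-04, -1.62224077e-03, -6.31237035e-05, -2.57377673e-03,
        5.35332458e-04,  9.82545499e-04]), 'joint_torque': array([-1.14041401e-05, -5.59847867e+01, -4.91753519e+01,  7.68774748e-02,
        3.60213860e-02, -1.35950499e-04]), 'tool_pos': array([ 0.13486914, -0.5840809 ,  0.23459188]), 'orientation': array([-2.45758017e+00,  1.95498342e+00,  2.14859332e-03]), 'force': array([ 0.09195377, -0.09022849, -0.56534366]), 'wrist_torque': array([-0.01369778, -0.03216591, -0.03079466]), 'opening': 0.093123705338095}
side {'fov_y': 49.5672111513873, 'cx': 322.8053602679871, 'cy': 245.3279437789624, 'xyz': array([-0.07835218,  0.76996794,  0.88061402]), 'attitude': array([-0.88906967,  2.42896497, -1.20039674])}
top {'fov_y': 48.55258609807075, 'cx': 317.77964566002254, 'cy': 239.96074105518161, 'xyz': array([ 0.3464757 , -0.01687523,  1.22993032]), 'attitude': array([-2.07974991,  2.12956395, -0.17878775])}
```

View pics/top0.png

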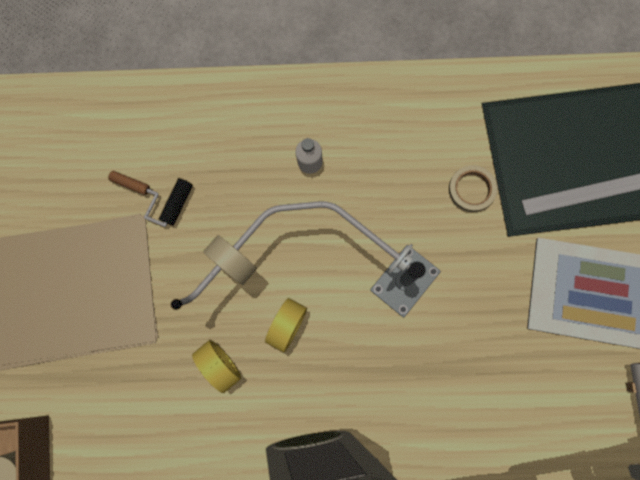

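View pics/side0.png

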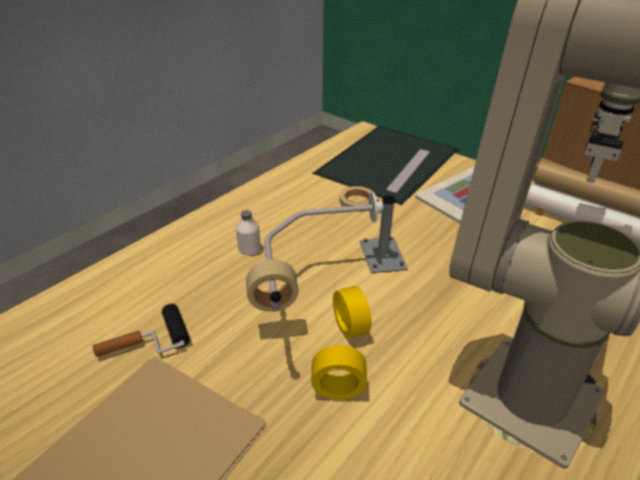

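```bash
cat > h.py <<'E'
import numpy as np, cv2
from scipy.spatial.transform import Rotation as R
from plant import *
def K(n):
    c=calibration(n); f=240/np.tan(np.radians(c['fov_y']/2)); return c,f
def ray(n,u,v):
    c,f=K(n); d=np.array([(u-c['cx'])/f,(v-c['cy'])/f,1]); return c['xyz'],R.from_rotvec(c['attitude']).apply(d)
def onz(n,u,v,z):
    o,d=ray(n,u,v); return o+d*(z-o[2])/d[2]
def proj(n,p):
    c,f=K(n); q=R.from_rotvec(c['attitude']).inv().apply(np.asarray(p)-c['xyz']); return np.array([c['cx']+f*q[0]/q[2],c['cy']+f*q[1]/q[2]])
E
python3 - <<'E'
from h import *
im=cv2.imread('pics/top0.png'); c=im[170:340,150:450]
cv2.imwrite('pics/crop1.png',cv2.resize(c,None,fx=2.66,fy=2.66,interpolation=cv2.INTER_CUBIC))
hsv=cv2.cvtColor(im,cv2.COLOR_BGR2HSV)
g=((hsv[...,1]<50)&(hsv[...,2]>110)).astype(np.uint8)
roi=np.zeros_like(g);roi[195:310,170:412]=1
g*=roi
cv2.imwrite('pics/mask1.png',g*255)
for p in[(178,304),(190,300),(265,213),(330,207),(405,255),(308,145),(472,190)]: print(p,onz('top',*p,0.16).round(3))
E
```

```text
(178, 304) [0.437 0.296 0.16 ]
(190, 300) [0.444 0.272 0.16 ]
(265, 213) [0.621 0.12  0.16 ]
(330, 207) [ 0.63  -0.016  0.16 ]
(405, 255) [ 0.525 -0.165  0.16 ]
(308, 145) [0.768 0.028 0.16 ]
(472, 190) [ 0.658 -0.31   0.16 ]
```

View pics/crop1.png

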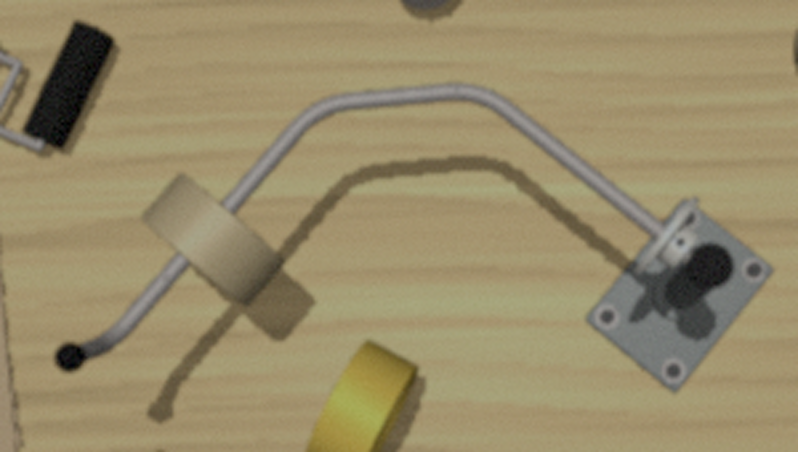

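View pics/mask1.png

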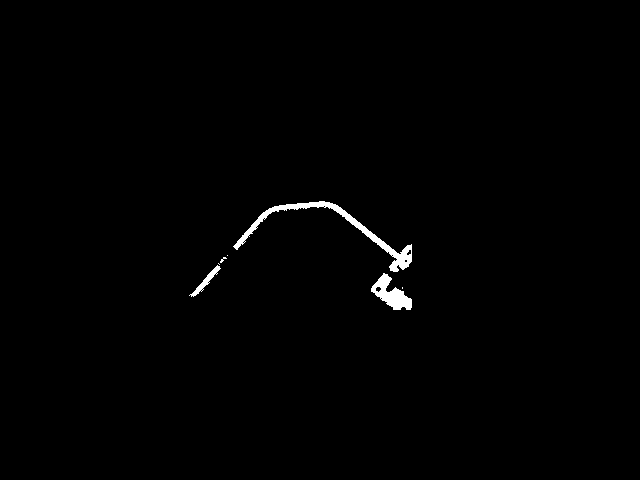

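The enlarged crop shows three candidates: the cream roll on the rod (about (230,260) in the top view), and yellow rings at (287,325) and (216,366) lying loose on the bench. The cream one is threaded on the rod, so it is the one meant. The mask isolates the rod well enough to fit it.

```bash
cat >> h.py <<'E'
def railfit(png='pics/top0.png'):
    im=cv2.imread(png);hsv=cv2.cvtColor(im,cv2.COLOR_BGR2HSV)
    g=((hsv[...,1]<50)&(hsv[...,2]>110))
    def line(u0,u1,v0,v1):
        v,u=np.nonzero(g[v0:v1,u0:u1]); P=np.array([onz('top',a+u0,b+v0,.16)[:2] for a,b in zip(u,v)])
        vx,vy,x,y=cv2.fitLine(P.astype(np.float32),cv2.DIST_HUBER,0,.003,.003).ravel(); return np.array([x,y]),np.array([vx,vy])
    L=[line(192,222,262,296),line(236,260,218,248)]
    return line(192,262,216,296),line(346,392,213,255),line(282,318,200,214),L
def inter(a,b):
    s=np.linalg.solve(np.c_[a[1],-b[1]],b[0]-a[0]); return a[0]+s[0]*a[1]
E
python3 - <<'E'
from h import *
l,s,d,LL=railfit()
for x in (l,s,d,*LL): print(x[0].round(4),np.degrees(np.arctan2(x[1][1],x[1][0])).round(2))
O=inter(l,s);A=inter(l,d);B=inter(d,s)
print('O',O,'A',A,'B',B,np.linalg.norm(A-O),np.linalg.norm(B-O),'expect .0899..')
# plate pixel
print(onz('top',403,256,.16))
for p in [(173,304),(178,304)]: print(onz('top',*p,.23))
E
```

```text
[0.5331 0.197 ] -41.14
[ 0.572  -0.0932] 48.49
[0.6351 0.048 ] -86.11
[0.4842 0.2396] -41.17
[0.5798 0.1559] -40.38
O [0.6998751  0.05127351] A [0.63081855 0.11161035] B [ 0.6395512  -0.01687607] 0.091702476 0.09101284 expect .0899..
[ 0.52325766 -0.1610332   0.16      ]
[0.43108213 0.28526226 0.23      ]
[0.43086304 0.27574628 0.23      ]
```

```bash
cat >> h.py <<'E'
YA=np.radians(48.75); O2=np.array([.6995,.0515])
X=np.array([np.cos(YA),np.sin(YA)]);Y=np.array([-X[1],X[0]])
def W(x,y,z=.16): return np.r_[O2+(x*X+y*Y)/1000,z]
def Rl(p): q=np.asarray(p)[:2]-O2; return np.array([q@X,q@Y])*1000
E
python3 - <<'E'
from h import *
import plant; print([ (k,getattr(plant,k)) for k in dir(plant) if isinstance(getattr(plant,k),(int,float))])
for n in('top','side'):
    im=cv2.imread(f'pics/{n}0.png')
    P=[W(0,310),W(0,200),W(0,115),W(-18,72),W(-72,18),W(-115,0),W(-200,0),W(-270,0)]
    P+=[W(-270,38*np.sin(a),.16+.038*np.cos(a)) for a in np.linspace(0,6,9)]
    for p in P: cv2.circle(im,tuple(int(round(x)) for x in proj(n,p)),1,(0,0,255),-1)
    c=im[170:340,150:450] if n=='top' else im[180:330,220:420]
    cv2.imwrite(f'pics/ov_{n}.png',cv2.resize(c,None,fx=2.66,fy=2.66,interpolation=cv2.INTER_NEAREST))
im=cv2.imread('pics/top0.png')
hsv=cv2.cvtColor(im,cv2.COLOR_BGR2HSV)
print(hsv[250,225],hsv[262,235],hsv[270,245],hsv[230,200],hsv[300,230])
st=read_state(); m=R.from_rotvec(st['orientation']).as_matrix(); print(m.round(3),np.degrees(np.arctan2(m[1,0],m[0,0])))
# roll silhouette corners (read from crop) on plane z~.129..184
for z in(.129,.184):
  for (a,b) in[(182,174),(141,216),(282,262),(243,303)]: print(z,(a,b),Rl(onz('top',150+a/2.66,170+b/2.66,z)).round(1))
E
```

```text
[('nose_length', 0.017)]
[ 21  64 163] [ 20  75 147] [ 22  75 112] [ 21  86 155] [ 21  89 146]
[[ 0.225 -0.974 -0.   ]
 [-0.974 -0.225  0.002]
 [-0.002 -0.    -1.   ]] -77.0066975899532
0.129 (182, 174) [ 52.1 200.9]
0.129 (141, 216) [ 54.4 247.2]
0.129 (282, 262) [-56.5 202.8]
0.129 (243, 303) [-54.3 246.8]
0.184 (182, 174) [ 35.3 201.9]
0.184 (141, 216) [ 37.5 245.9]
0.184 (282, 262) [-67.9 203.7]
0.184 (243, 303) [-65.8 245.5]
```

View pics/ov_top.png

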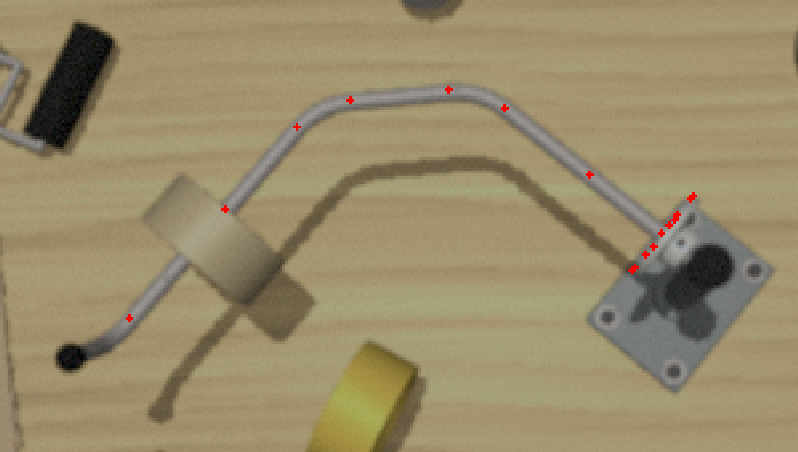

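View pics/ov_side.png

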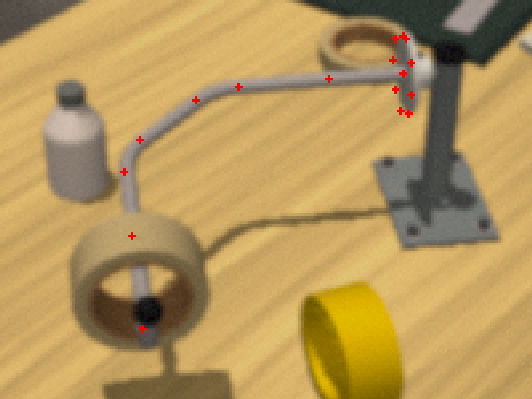

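Run:
```python
from h import *
print('roll',W(0,224.3).round(4))
print('stop',W(-270,0).round(4), 'home', W(-246,0).round(4),'rel',W(-195,0).round(4))
p=read_state()['tool_pos']; print((W(0,224.3,.26)-p)*100)
```

```text
roll [0.5309 0.1994 0.16  ]
stop [ 0.5215 -0.1515  0.16  ] home [ 0.5373 -0.1335  0.16  ] rel [ 0.5709 -0.0951  0.16  ]
[39.60140824 78.3567009   2.52887817]
```

Emit:
carry_out([
  {"xyz": [5,5,6],"rot": [0,0,0]},
  {"xyz": [10,9,6.5],"rot": [0,0,0]},
  {"xyz": [15,14,6.5],"rot": [0,0,0]},
  {"xyz": [19,18,6.5],"rot": [0,0,0]},
  {"xyz": [23,22,6.5],"rot": [0,0,5]},
  {"xyz": [26,26,6.5],"rot": [0,0,10]},
  {"xyz": [28,30,6.5],"rot": [0,0,15]},
  {"xyz": [30,34,6.5],"rot": [0,0,20]},
  {"xyz": [32,38,6.5],"rot": [0,0,25]},
  {"xyz": [34,42,6.5],"rot": [0,0,30]},
], grip=1, force=25)

```text
t: 1.1
tool_pos: [0.4463, -0.2155, 0.3]
orientation: [-2.883, 1.248, 0.001]
force: [1.1, -0.4, -0.8]
opening: 0.0924
```

Emit:
carry_out([
  {"xyz": [1,5,0],"rot": [0,0,2]},
  {"xyz": [2,10,0],"rot": [0,0,5]},
  {"xyz": [3,15,0],"rot": [0,0,5.75]},
  {"xyz": [4,20,0],"rot": [0,0,5.75]},
  {"xyz": [5,25,0],"rot": [0,0,5.75]},
  {"xyz": [5.6,30,0],"rot": [0,0,5.75]},
  {"xyz": [5.6,36.4,0],"rot": [0,0,5.75]},
  {"xyz": [5.6,36.4,0],"rot": [0,0,5.75]},
  {"xyz": [5.6,36.4,0],"rot": [0,0,5.75]},
  {"xyz": [5.6,36.4,0],"rot": [0,0,5.75]},
])

```text
t: 2.1
tool_pos: [0.5015, 0.1466, 0.2999]
orientation: [2.94, -1.105, -0.001]
force: [-0.0, 0.2, -0.1]
opening: 0.0928
```

```bash
cat >> h.py <<'E'
def rep():
    s=read_state(); m=R.from_rotvec(s['orientation']).as_matrix()
    print('t',s['t'],'rail',Rl(s['tool_pos']).round(1),'z',s['tool_pos'][2].round(4),'yaw',np.degrees(np.arctan2(m[1,0],m[0,0])).round(2),'tilt',m[:2,2].round(3),'F',s['force'].round(1),'op',round(s['opening'],4)); return s
E
python3 - <<'E'
from h import *
s=rep(); print((W(0,224.3,.188)-s['tool_pos'])*100)
cv2.imwrite('pics/t2.png',read_camera('top')[:,:,::-1]); cv2.imwrite('pics/s2.png',read_camera('side')[:,:,::-1])
E
```

```text
t 2.1 rail [-59.1 211.6] z 0.2999 yaw -41.18 tilt [-0.001 -0.001] F [-0.   0.2 -0.1] op 0.0928
[  2.93789172   5.28292113 -11.19132432]
```

View pics/s2.png

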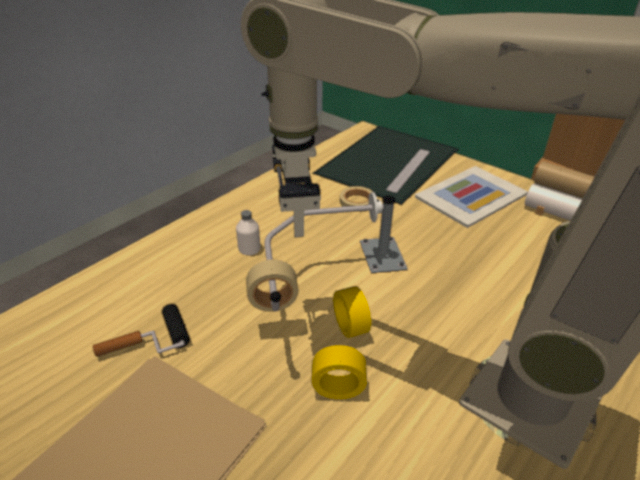

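The side view shows the gripper above the rod, with its fingers at (297,220), beside the roll at (273,285). It is clear of everything.

Emit:
carry_out([
  {"xyz": [1.5,2.7,0],"rot": [0,0,0]},
  {"xyz": [2.9,5.3,0],"rot": [0,0,0]},
  {"xyz": [2.9,5.3,-2],"rot": [0,0,0]},
  {"xyz": [2.9,5.3,-4],"rot": [0,0,0]},
  {"xyz": [2.9,5.3,-6],"rot": [0,0,0]},
  {"xyz": [2.9,5.3,-8],"rot": [0,0,0]},
  {"xyz": [2.9,5.3,-9],"rot": [0,0,0]},
  {"xyz": [2.9,5.3,-9.5],"rot": [0,0,0]},
  {"xyz": [2.9,5.3,-9.5],"rot": [0,0,0]},
  {"xyz": [2.9,5.3,-9.5],"rot": [0,0,0]},
])

```text
t: 3.2
tool_pos: [0.5314, 0.1994, 0.2065]
orientation: [-2.939, 1.107, -0.002]
force: [0.0, -0.9, 0.1]
opening: 0.0932
```

Run:
```python
from h import *
s=rep(); print((W(0,224.3,.188)-s['tool_pos'])*100)
cv2.imwrite('pics/t3.png',read_camera('top')[:,:,::-1]); a=read_camera('side')[:,:,::-1];cv2.imwrite('pics/s3.png',cv2.resize(a[180:330,200:400],None,fx=4,fy=4))
```

```text
t 3.2 rail [  0.3 223.9] z 0.2065 yaw -41.29 tilt [0.002 0.   ] F [ 0.  -0.9  0.1] op 0.0932
[-0.05350754  0.00245511 -1.8529122 ]
```

View pics/s3.png

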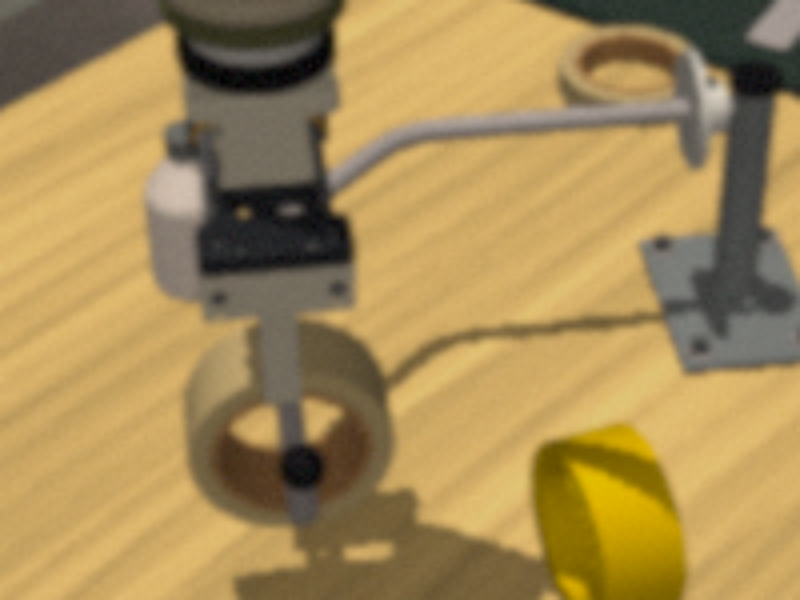

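The fingers straddle the roll's rim, in line with the rod. Next I go down and close.

Emit:
carry_out([
  {"xyz": [0,0,-0.6],"rot": [0,0,0]},
  {"xyz": [0,0,-1.2],"rot": [0,0,0]},
  {"xyz": [0,0,-1.6],"rot": [0,0,0]},
  {"xyz": [0,0,-1.8],"rot": [0,0,0]},
  {"xyz": [0,0,-1.8],"rot": [0,0,0]},
  {"xyz": [0,0,-1.8],"rot": [0,0,0]},
])

```text
t: 3.9
tool_pos: [0.5307, 0.1996, 0.1874]
orientation: [2.94, -1.107, -0.0]
force: [-0.3, -0.5, 0.1]
opening: 0.0926
```

Emit:
carry_out([
  {"xyz": [0,0,0]},
  {"xyz": [0,0,0]},
  {"xyz": [0,0,0]},
  {"xyz": [0,0,0]},
  {"xyz": [0,0,0]},
  {"xyz": [0,0,0]},
  {"xyz": [0,0,0]},
  {"xyz": [0,0,0]},
], grip=0.3, force=25)

```text
validation failed for argument at $.st...
```

Run:
```python
from h import *
s=rep()
```

```text
t 3.9 rail [1.000e-01 2.245e+02] z 0.1874 yaw -41.26 tilt [-0. -0.] F [-0.3 -0.5  0.1] op 0.0926
```

Emit:
carry_out([
  {"xyz": [0,0,0],"rot": [0,0,0]},
  {"xyz": [0,0,0],"rot": [0,0,0]},
  {"xyz": [0,0,0],"rot": [0,0,0]},
  {"xyz": [0,0,0],"rot": [0,0,0]},
  {"xyz": [0,0,0],"rot": [0,0,0]},
  {"xyz": [0,0,0],"rot": [0,0,0]},
  {"xyz": [0,0,0],"rot": [0,0,0]},
  {"xyz": [0,0,0],"rot": [0,0,0]},
], grip=0.3, force=25)

```text
t: 4.7
tool_pos: [0.5308, 0.1995, 0.1874]
orientation: [-2.94, 1.107, -0.0]
force: [1.1, -0.7, 0.8]
opening: 0.0479
```

Run:
```python
from h import *
s=rep()
```

```text
t 4.7 rail [1.000e-01 2.244e+02] z 0.1874 yaw -41.26 tilt [ 0. -0.] F [ 1.1 -0.7  0.8] op 0.0479
```

```bash
cat > path.py <<'E'
from h import *
def pt(s):
    # s mm from y=224.4 ; returns rail x,y,turn deg
    r=60;a=r*np.pi/4
    # exact tangent geometry: bend tangents at y=115? given (0,115)->(-18,72): chord consistent
    L1=224.4-115
    if s<L1: return 0,224.4-s,0
    s-=L1
    if s<a: t=s/r; return -r*(1-np.cos(t)),115-r*np.sin(t),-np.degrees(t)
    s-=a; p=np.array([-r*(1-np.cos(np.pi/4)),115-r*np.sin(np.pi/4)]); D=np.linalg.norm(np.array([-72,18])-p)
    if s<D: q=p+s*np.array([-1,-1])/2**.5; return *q,-45
    s-=D
    if s<a: t=s/r; c=np.array([-115,60]); ang=-np.pi/4-t; q=c+r*np.array([np.cos(ang),np.sin(ang)]); return *q,-45-np.degrees(t)
    s-=a; return -115-s,0,-90
S=[];s=0
while s<360:
    x,y,t=pt(s); S.append((x,y,t))
    nxt=pt(s+14)
    s+= 7 if abs(nxt[2]-t)>8 else 14
p0=W(*S[0][:2])
import sys
for i,(x,y,t) in enumerate(S):
    print(i,round(x),round(y),'abs cm',(W(x,y)[:2]*100).round(1),round(t))
E
python3 path.py
```

```text
0 0 224 abs cm [53.1 19.9] 0
1 0 210 abs cm [54.1 19. ] 0
2 0 196 abs cm [55.2 18.1] 0
3 0 182 abs cm [56.2 17.2] 0
4 0 168 abs cm [57.3 16.3] 0
5 0 154 abs cm [58.3 15.3] 0
6 0 140 abs cm [59.4 14.4] 0
7 0 126 abs cm [60.4 13.5] 0
8 0 112 abs cm [61.5 12.6] -2
9 -1 105 abs cm [62. 12.] -9
10 -2 99 abs cm [62.4 11.5] -16
11 -5 92 abs cm [62.7 10.9] -23
12 -8 86 abs cm [63.  10.2] -29
13 -11 80 abs cm [63.2  9.6] -36
14 -16 74 abs cm [63.3  8.9] -43
15 -26 64 abs cm [63.4  7.5] -45
16 -36 55 abs cm [63.5  6.1] -45
17 -45 45 abs cm [63.6  4.7] -45
18 -55 35 abs cm [63.7  3.3] -45
19 -65 25 abs cm [63.8  1.9] -45
20 -76 15 abs cm [63.9  0.4] -49
21 -81 10 abs cm [63.8 -0.3] -56
22 -87 7 abs cm [63.7 -1. ] -63
23 -94 4 abs cm [63.5 -1.6] -69
24 -100 2 abs cm [63.2 -2.3] -76
25 -107 0 abs cm [62.8 -2.9] -83
26 -121 0 abs cm [62. -4.] -90
27 -135 0 abs cm [61. -5.] -90
28 -149 0 abs cm [60.1 -6.1] -90
29 -163 0 abs cm [59.2 -7.1] -90
30 -177 0 abs cm [58.3 -8.2] -90
31 -191 0 abs cm [57.3 -9.2] -90
```

Emit:
carry_out([
  {"xyz": [0,0,0.4],"rot": [0,0,0]},
  {"xyz": [0,0,0.8],"rot": [0,0,0]},
  {"xyz": [0,0,0.8],"rot": [0,0,0]},
])

```text
t: 5.0
tool_pos: [0.531, 0.1997, 0.196]
orientation: [-2.94, 1.107, -0.001]
force: [-0.4, 0.1, -3.9]
opening: 0.0472
```

The roll's weight, about 2–4 N, is now on the gripper. I carry it along the straight leg to the first bend.

Emit:
carry_out([
  {"xyz": [1.0,-0.9,0],"rot": [0,0,0]},
  {"xyz": [2.1,-1.8,0],"rot": [0,0,0]},
  {"xyz": [3.1,-2.7,0],"rot": [0,0,0]},
  {"xyz": [4.2,-3.6,0],"rot": [0,0,0]},
  {"xyz": [5.2,-4.6,0],"rot": [0,0,0]},
  {"xyz": [6.3,-5.5,0],"rot": [0,0,0]},
  {"xyz": [7.3,-6.4,0],"rot": [0,0,0]},
  {"xyz": [8.4,-7.3,0],"rot": [0,0,-2]},
  {"xyz": [8.4,-7.3,0],"rot": [0,0,-2]},
])

```text
t: 5.9
tool_pos: [0.6161, 0.125, 0.1953]
orientation: [2.918, -1.163, 0.001]
force: [-0.2, 0.1, -2.0]
opening: 0.0478
```

Run:
```python
from h import *
s=rep()
a=read_camera('side')[:,:,::-1];cv2.imwrite('pics/s4.png',cv2.resize(a[150:350,200:440],None,fx=3,fy=3))
```

```text
t 5.9 rail [  0.3 111.2] z 0.1953 yaw -43.47 tilt [ 0. -0.] F [-0.2  0.1 -2. ] op 0.0478
```

View pics/s4.png

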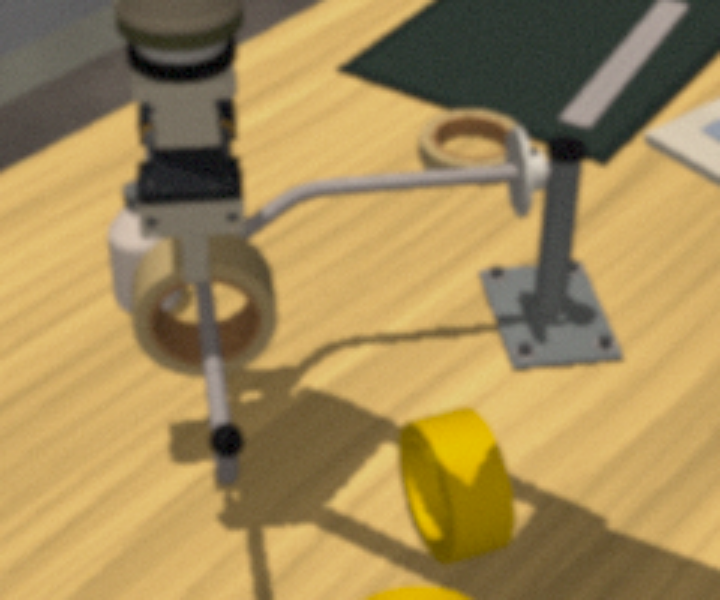

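Emit:
carry_out([
  {"xyz": [0.4,-0.5,0],"rot": [0,0,-7]},
  {"xyz": [0.8,-1.0,0],"rot": [0,0,-14]},
  {"xyz": [1.1,-1.6,0],"rot": [0,0,-21]},
  {"xyz": [1.4,-2.3,0],"rot": [0,0,-28]},
  {"xyz": [1.6,-2.9,0],"rot": [0,0,-35]},
  {"xyz": [1.7,-3.6,0],"rot": [0,0,-41]},
  {"xyz": [1.8,-5.0,0],"rot": [0,0,-42.8]},
  {"xyz": [1.9,-6.4,0],"rot": [0,0,-42.8]},
  {"xyz": [2.0,-7.8,0],"rot": [0,0,-42.8]},
  {"xyz": [2.0,-7.8,0],"rot": [0,0,-42.8]},
])

```text
t: 6.95
tool_pos: [0.6348, 0.0462, 0.1954]
orientation: [2.296, -2.144, 0.001]
force: [-0.1, 0.5, -3.4]
opening: 0.0478
```

Run:
```python
from h import *
s=rep()
a=read_camera('side')[:,:,::-1];cv2.imwrite('pics/s5.png',cv2.resize(a[150:350,200:440],None,fx=3,fy=3))
```

```text
t 6.95 rail [-46.6  45.1] z 0.1954 yaw -86.09 tilt [-0.    -0.001] F [-0.1  0.5 -3.4] op 0.0478
```

View pics/s5.png

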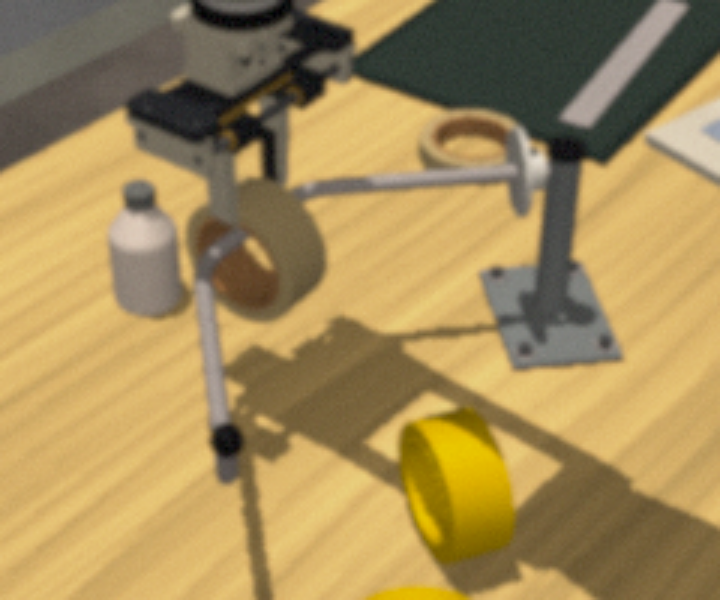

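The roll is past bend 1, floating clear of the rod, with no side load. Next is bend 2.

Emit:
carry_out([
  {"xyz": [0.2,-1.3,0],"rot": [0,0,0]},
  {"xyz": [0.3,-2.7,0],"rot": [0,0,0]},
  {"xyz": [0.4,-4.2,0],"rot": [0,0,-4]},
  {"xyz": [0.3,-4.9,0],"rot": [0,0,-11]},
  {"xyz": [0.2,-5.6,0],"rot": [0,0,-18]},
  {"xyz": [0.0,-6.2,0],"rot": [0,0,-25]},
  {"xyz": [-0.3,-6.9,0],"rot": [0,0,-32]},
  {"xyz": [-0.7,-7.5,0],"rot": [0,0,-39]},
  {"xyz": [-1.5,-8.6,0],"rot": [0,0,-45.2]},
  {"xyz": [-1.5,-8.6,0],"rot": [0,0,-45.2]},
])

```text
t: 8.0
tool_pos: [0.6192, -0.0393, 0.1953]
orientation: [1.292, -2.863, 0.001]
force: [-0.4, 0.2, -2.8]
opening: 0.0479
```

Run:
```python
from h import *
s=rep(); print((W(-190,0,.188)-s['tool_pos'])*100)
a=read_camera('side')[:,:,::-1];cv2.imwrite('pics/s6.png',cv2.resize(a[150:350,200:440],None,fx=3,fy=3))
```

```text
t 8.0 rail [-121.2    0.5] z 0.1953 yaw -131.42 tilt [-0.    -0.001] F [-0.4  0.2 -2.8] op 0.0479
[-4.49920608 -5.20572841 -0.73456051]
```

View pics/s6.png

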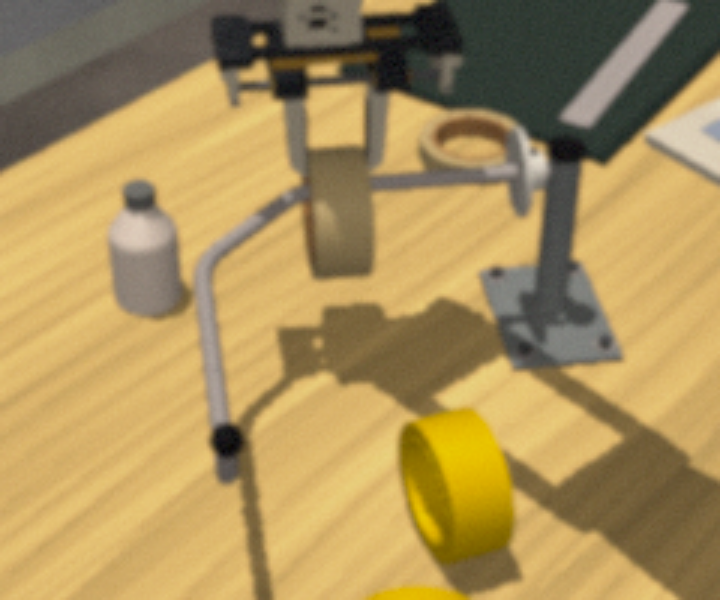

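Emit:
carry_out([
  {"xyz": [-1.0,-1.1,0],"rot": [0,0,0]},
  {"xyz": [-2.0,-2.2,0],"rot": [0,0,0]},
  {"xyz": [-3.0,-3.4,0],"rot": [0,0,0]},
  {"xyz": [-4.0,-4.6,0],"rot": [0,0,0]},
  {"xyz": [-4.5,-5.2,0],"rot": [0,0,0]},
  {"xyz": [-4.5,-5.2,0],"rot": [0,0,0]},
  {"xyz": [-4.5,-5.2,-0.4],"rot": [0,0,0]},
  {"xyz": [-4.5,-5.2,-0.8],"rot": [0,0,0]},
  {"xyz": [-4.5,-5.2,-0.8],"rot": [0,0,0]},
  {"xyz": [-4.5,-5.2,-0.8],"rot": [0,0,0]},
])

```text
t: 9.05
tool_pos: [0.5751, -0.0891, 0.1874]
orientation: [-1.297, 2.861, -0.0]
force: [0.9, -0.1, -0.3]
opening: 0.0476
```

Run:
```python
from h import *
s=rep()
a=read_camera('side')[:,:,::-1];cv2.imwrite('pics/s7.png',cv2.resize(a[150:350,200:440],None,fx=3,fy=3))
```

```text
t 9.05 rail [-187.7    0.8] z 0.1874 yaw -131.22 tilt [ 0. -0.] F [ 0.9 -0.1 -0.3] op 0.0476
```

View pics/s7.png

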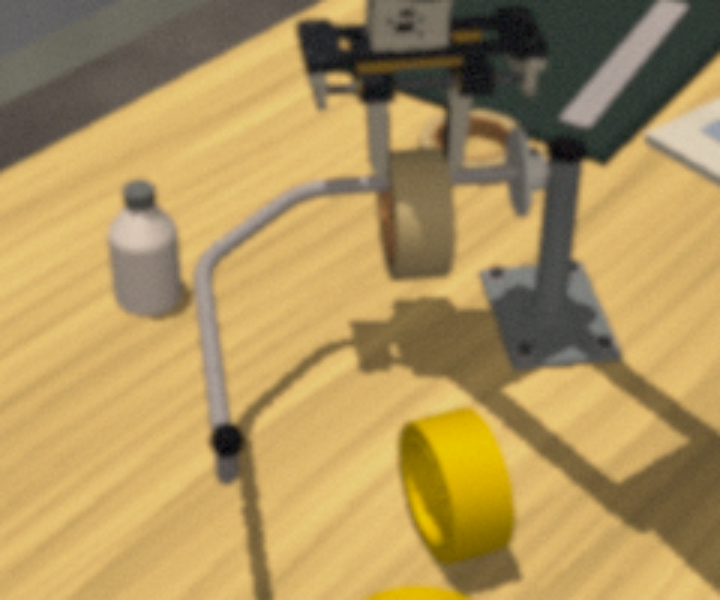

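Emit:
carry_out([
  {"xyz": [0,0,0],"rot": [0,0,0]},
  {"xyz": [0,0,0],"rot": [0,0,0]},
  {"xyz": [0,0,0],"rot": [0,0,0]},
  {"xyz": [0,0,0],"rot": [0,0,0]},
  {"xyz": [0,0,0],"rot": [0,0,0]},
  {"xyz": [0,0,1],"rot": [0,0,0]},
  {"xyz": [0,0,2.5],"rot": [0,0,0]},
  {"xyz": [0,0,4],"rot": [0,0,0]},
  {"xyz": [0,0,4],"rot": [0,0,0]},
], grip=0.75)

```text
t: 10.0
tool_pos: [0.5767, -0.0899, 0.2318]
orientation: [-1.294, 2.857, -0.006]
force: [0.2, 0.7, 1.3]
opening: 0.0697
```

Run:
```python
from h import *
s=rep(); print((W(-133,0,.227)-s['tool_pos'])*100)
a=read_camera('side')[:,:,::-1];cv2.imwrite('pics/s8.png',cv2.resize(a[150:350,200:440],None,fx=3,fy=3))
```

```text
t 10.0 rail [-187.3   -0.9] z 0.2318 yaw -131.25 tilt [ 0.006 -0.001] F [0.2 0.7 1.3] op 0.0697
[ 3.51534175  4.1390435  -0.48012697]
```

View pics/s8.png

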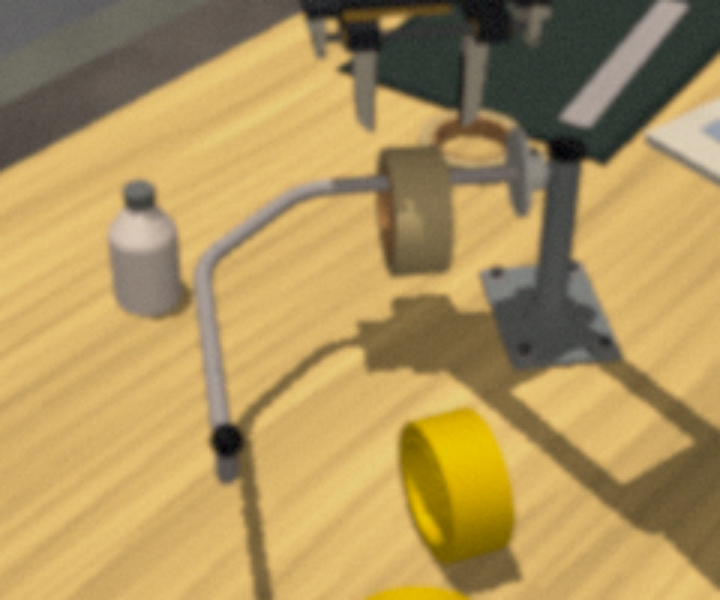

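The roll hangs free at rail x ≈ -188. I back off behind it, shut the fingers, lower them and push.

Emit:
carry_out([
  {"xyz": [1.8,2.1,0],"rot": [0,0,0]},
  {"xyz": [3.5,4.1,0],"rot": [0,0,0]},
  {"xyz": [3.5,4.1,0],"rot": [0,0,0]},
  {"xyz": [3.5,4.1,0],"rot": [0,0,0]},
  {"xyz": [3.5,4.1,0],"rot": [0,0,0]},
  {"xyz": [3.5,4.1,0],"rot": [0,0,0]},
  {"xyz": [3.5,4.1,-1.5],"rot": [0,0,0]},
  {"xyz": [3.5,4.1,-3],"rot": [0,0,0]},
  {"xyz": [3.5,4.1,-4],"rot": [0,0,0]},
  {"xyz": [3.5,4.1,-4],"rot": [0,0,0]},
], grip=0, force=10)

```text
t: 11.05
tool_pos: [0.6088, -0.0484, 0.1851]
orientation: [1.295, -2.86, -0.002]
force: [0.3, -0.3, -1.0]
opening: 0.0005
```

Run:
```python
from h import *
s=rep(); print(-X)
a=read_camera('side')[:,:,::-1];cv2.imwrite('pics/s9.png',cv2.resize(a[150:350,200:440],None,fx=3,fy=3))
```

```text
t 11.05 rail [-134.9    2.3] z 0.1851 yaw -131.27 tilt [-0.002  0.   ] F [ 0.3 -0.3 -1. ] op 0.0005
[-0.65934582 -0.75183981]
```

View pics/s9.png

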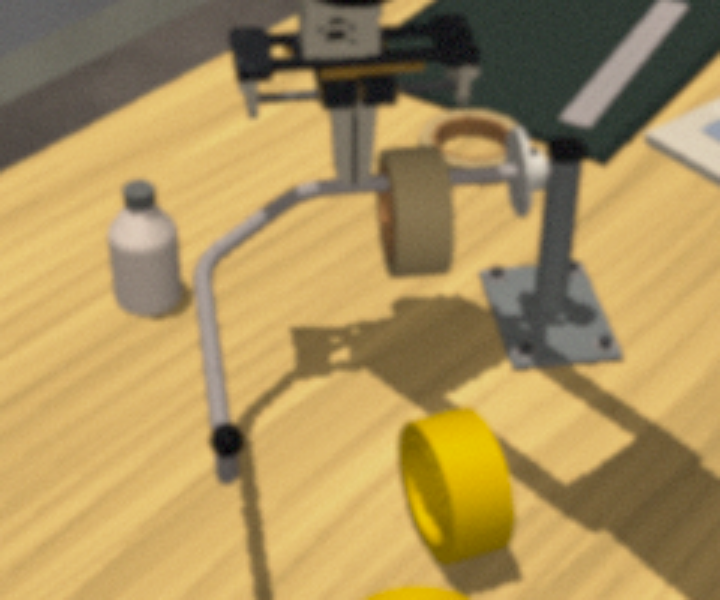

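Emit:
carry_out([
  {"xyz": [0.1,-0.1,0.25],"rot": [0,0,0]},
  {"xyz": [-0.4,-0.7,0.25],"rot": [0,0,0]},
  {"xyz": [-0.9,-1.3,0.25],"rot": [0,0,0]},
  {"xyz": [-1.4,-1.9,0.25],"rot": [0,0,0]},
  {"xyz": [-1.9,-2.5,0.25],"rot": [0,0,0]},
  {"xyz": [-2.4,-3.0,0.25],"rot": [0,0,0]},
  {"xyz": [-2.9,-3.6,0.25],"rot": [0,0,0]},
  {"xyz": [-3.4,-4.2,0.25],"rot": [0,0,0]},
  {"xyz": [-3.8,-4.7,0.25],"rot": [0,0,0]},
  {"xyz": [-3.8,-4.7,0.25],"rot": [0,0,0]},
])

```text
t: 12.1
tool_pos: [0.5712, -0.0964, 0.1899]
orientation: [1.295, -2.862, 0.001]
force: [0.7, -0.3, 1.3]
opening: 0.0004
```

Run:
```python
from h import *
s=rep(); 
a=read_camera('side')[:,:,::-1];cv2.imwrite('pics/s10.png',cv2.resize(a[150:300,280:440],None,fx=4,fy=4))
```

```text
t 12.1 rail [-195.8   -1. ] z 0.1899 yaw -131.3 tilt [-0.    -0.001] F [ 0.7 -0.3  1.3] op 0.0004
```

View pics/s10.png

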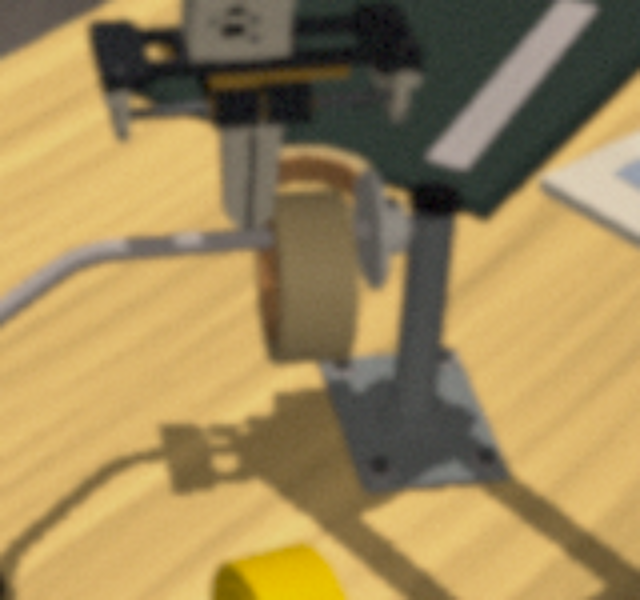

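About 8 mm is left to the plate. I push slowly while watching the force.

Emit:
carry_out([
  {"xyz": [-0.13,-0.15,-0.1],"rot": [0,0,0]},
  {"xyz": [-0.26,-0.3,-0.2],"rot": [0,0,0]},
  {"xyz": [-0.4,-0.45,-0.2],"rot": [0,0,0]},
  {"xyz": [-0.4,-0.45,-0.2],"rot": [0,0,0]},
])

```text
t: 12.55
tool_pos: [0.5677, -0.0999, 0.1879]
orientation: [1.297, -2.861, -0.0]
force: [1.3, 1.7, 0.9]
opening: 0.0005
```

Run:
```python
from h import *
s=rep();
```

```text
t 12.55 rail [-200.8   -0.7] z 0.1879 yaw -131.25 tilt [-0. -0.] F [1.3 1.7 0.9] op 0.0005
```

Emit:
carry_out([
  {"xyz": [-0.1,-0.11,0],"rot": [0,0,0]},
  {"xyz": [-0.15,-0.17,0],"rot": [0,0,0]},
  {"xyz": [-0.15,-0.17,0],"rot": [0,0,0]},
])

```text
t: 12.85
tool_pos: [0.5662, -0.1017, 0.1879]
orientation: [1.296, -2.862, -0.0]
force: [0.1, 2.2, 1.3]
opening: 0.0002
```

Run:
```python
from h import *
s=rep(); 
a=read_camera('side')[:,:,::-1];cv2.imwrite('pics/s11.png',cv2.resize(a[150:300,280:440],None,fx=4,fy=4))
```

```text
t 12.85 rail [-203.1   -0.8] z 0.1879 yaw -131.26 tilt [-0. -0.] F [0.1 2.2 1.3] op 0.0002
```

View pics/s11.png

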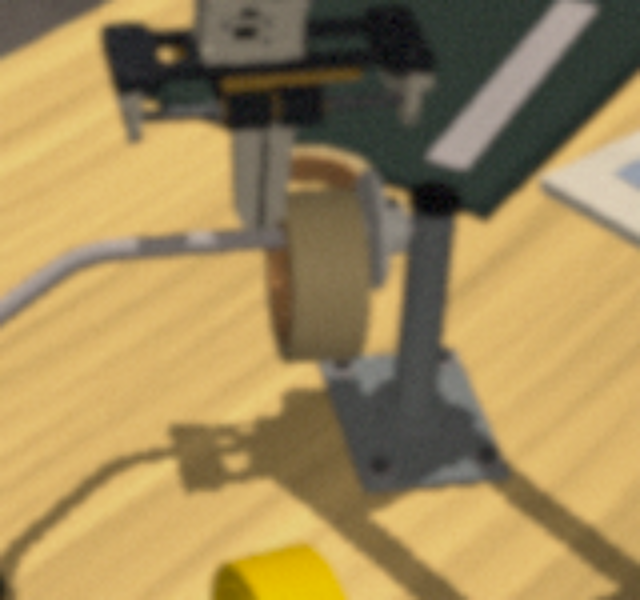

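The gap is almost closed. I keep going in 1 mm rows until the force rises.

Emit:
carry_out([
  {"xyz": [-0.07,-0.08,0],"rot": [0,0,0]},
  {"xyz": [-0.13,-0.15,0],"rot": [0,0,0]},
  {"xyz": [-0.13,-0.15,0],"rot": [0,0,0]},
])

```text
t: 13.2
tool_pos: [0.5649, -0.1033, 0.1879]
orientation: [1.296, -2.862, 0.0]
force: [0.7, 1.5, 0.2]
opening: 0.0
```

Run:
```python
from h import *
s=rep();
```

```text
t 13.2 rail [-205.1   -0.8] z 0.1879 yaw -131.26 tilt [-0. -0.] F [0.7 1.5 0.2] op 0.0
```

Emit:
carry_out([
  {"xyz": [-0.07,-0.08,0],"rot": [0,0,0]},
  {"xyz": [-0.07,-0.08,0],"rot": [0,0,0]},
])

```text
t: 13.4
tool_pos: [0.5642, -0.104, 0.1878]
orientation: [1.296, -2.862, -0.0]
force: [0.8, 1.0, 1.3]
opening: 0.0005
```

Emit:
carry_out([
  {"xyz": [-0.07,-0.08,0],"rot": [0,0,0]},
  {"xyz": [-0.07,-0.08,0],"rot": [0,0,0]},
])

```text
t: 13.6
tool_pos: [0.5635, -0.1048, 0.1879]
orientation: [1.296, -2.862, -0.0]
force: [0.6, 1.3, 0.7]
opening: 0.0006
```

Run:
```python
from h import *
s=rep(); 
a=read_camera('side')[:,:,::-1];cv2.imwrite('pics/s12.png',cv2.resize(a[160:260,320:420],None,fx=6,fy=6,interpolation=cv2.INTER_CUBIC))
```

```text
t 13.6 rail [-207.2   -0.8] z 0.1879 yaw -131.26 tilt [-0. -0.] F [0.6 1.3 0.7] op 0.0006
```

View pics/s12.png

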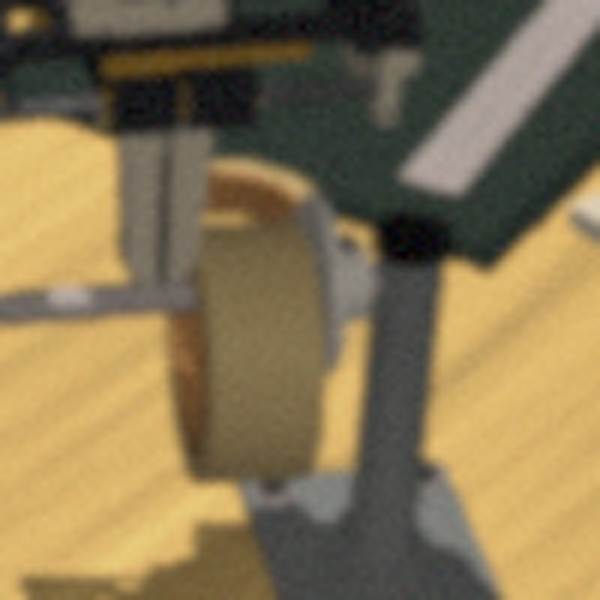

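Emit:
carry_out([
  {"xyz": [-0.1,-0.11,0],"rot": [0,0,0]},
  {"xyz": [-0.1,-0.11,0],"rot": [0,0,0]},
])

```text
t: 13.85
tool_pos: [0.5625, -0.106, 0.1879]
orientation: [1.296, -2.862, 0.0]
force: [0.2, 0.7, 0.0]
opening: 0.0002
```

Emit:
carry_out([
  {"xyz": [-0.07,-0.08,0],"rot": [0,0,0]},
  {"xyz": [-0.07,-0.08,0],"rot": [0,0,0]},
])

```text
t: 14.05
tool_pos: [0.5618, -0.1066, 0.1879]
orientation: [1.296, -2.862, -0.0]
force: [0.4, 1.8, 1.5]
opening: 0.0004
```

Run:
```python
from h import *
s=rep(); 
a=read_camera('side')[:,:,::-1];cv2.imwrite('pics/s13.png',cv2.resize(a[160:260,320:420],None,fx=6,fy=6,interpolation=cv2.INTER_CUBIC))
```

```text
t 14.05 rail [-209.7   -0.7] z 0.1879 yaw -131.26 tilt [-0.  0.] F [0.4 1.8 1.5] op 0.0004
```

View pics/s13.png

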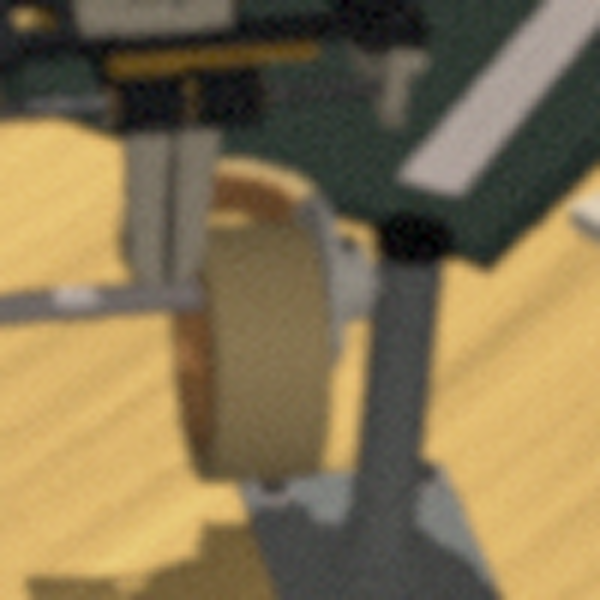

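Emit:
carry_out([
  {"xyz": [-0.07,-0.08,0],"rot": [0,0,0]},
  {"xyz": [-0.07,-0.08,0],"rot": [0,0,0]},
])

```text
t: 14.3
tool_pos: [0.5612, -0.1071, 0.1878]
orientation: [-1.296, 2.861, 0.001]
force: [1.3, 4.3, 1.4]
opening: 0.0004
```

Emit:
carry_out([
  {"xyz": [-0.07,-0.08,0],"rot": [0,0,0]},
  {"xyz": [-0.07,-0.08,0],"rot": [0,0,0]},
])

```text
t: 14.5
tool_pos: [0.561, -0.1071, 0.1879]
orientation: [-1.296, 2.859, 0.002]
force: [4.6, 7.1, -0.5]
opening: 0.0008
```

Emit:
carry_out([
  {"xyz": [-0.07,-0.08,0],"rot": [0,0,0]},
  {"xyz": [-0.07,-0.08,0],"rot": [0,0,0]},
])

```text
t: 14.7
tool_pos: [0.561, -0.1072, 0.1882]
orientation: [-1.296, 2.858, 0.002]
force: [7.1, 10.4, -0.7]
opening: 0.0006
```

The force rose to about 12 N and the tool stopped moving, so the roll is on the plate. I back off and check.

Emit:
carry_out([
  {"xyz": [0.3,0.35,0],"rot": [0,0,0]},
  {"xyz": [0.8,0.9,0],"rot": [0,0,0]},
  {"xyz": [1.6,1.8,0],"rot": [0,0,0]},
  {"xyz": [2.4,2.7,1],"rot": [0,0,0]},
  {"xyz": [2.4,2.7,4],"rot": [0,0,0]},
  {"xyz": [2.4,2.7,8],"rot": [0,0,0]},
  {"xyz": [-2,4,12],"rot": [0,0,0]},
  {"xyz": [-6,6,14],"rot": [0,0,0]},
  {"xyz": [-10,8,14],"rot": [0,0,0]},
  {"xyz": [-12,9,14],"rot": [0,0,0]},
])

```text
t: 15.7
tool_pos: [0.4384, -0.0178, 0.3298]
orientation: [-1.296, 2.859, -0.003]
force: [0.8, -1.0, 0.2]
opening: 0.0005
```

Run:
```python
from h import *
s=rep(); 
a=read_camera('side')[:,:,::-1];cv2.imwrite('pics/s14.png',cv2.resize(a[160:260,320:420],None,fx=6,fy=6,interpolation=cv2.INTER_CUBIC))
b=read_camera('top')[:,:,::-1];cv2.imwrite('pics/t14.png',b);cv2.imwrite('pics/s14f.png',a)
```

```text
t 15.7 rail [-224.3  150.6] z 0.3298 yaw -131.24 tilt [ 0.003 -0.001] F [ 0.8 -1.   0.2] op 0.0005
```

View pics/s14.png

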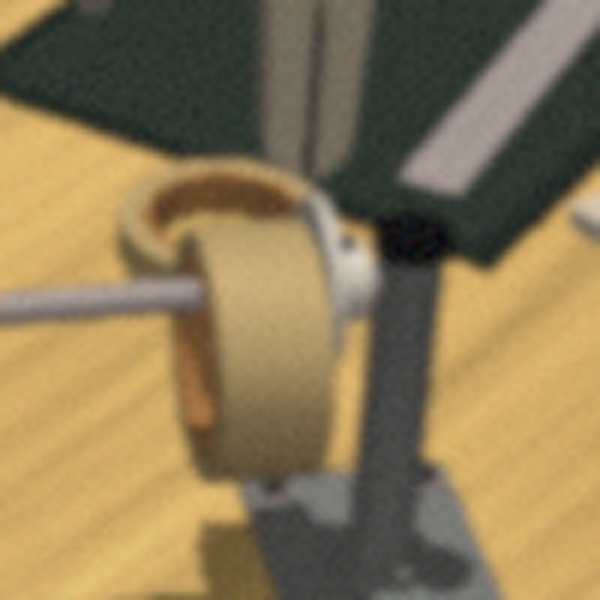

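View pics/t14.png

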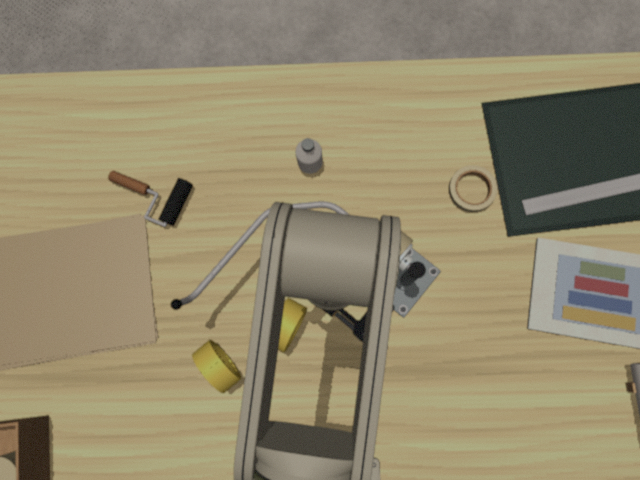

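The arm blocks the top view, so I move it clear for a last check.

Emit:
carry_out([
  {"xyz": [0,5,0],"rot": [0,0,0]},
  {"xyz": [0,10,0],"rot": [0,0,0]},
  {"xyz": [-1,15,0],"rot": [0,0,0]},
  {"xyz": [-2,20,0],"rot": [0,0,0]},
  {"xyz": [-4,25,0],"rot": [0,0,0]},
  {"xyz": [-4,25,0],"rot": [0,0,0]},
  {"xyz": [-4,25,0],"rot": [0,0,0]},
  {"xyz": [-4,25,0],"rot": [0,0,0]},
])

```text
t: 16.6
tool_pos: [0.4048, 0.2194, 0.3276]
orientation: [-1.315, 2.853, 0.014]
force: [-0.3, -0.5, 0.6]
opening: 0.0004
```

Run:
```python
from h import *
s=rep(); 
b=read_camera('top')[:,:,::-1].copy();cv2.imwrite('pics/t15r.png',b)
a=read_camera('side')[:,:,::-1];cv2.imwrite('pics/s15.png',a)
for x,z in((-246,.184),(-222,.184),(-270,.184)):
  for y in (-30,0,30): 
    zz=.129+(.055**2-(y/1000)**2)**.5; cv2.circle(b,tuple(int(round(v)) for v in proj('top',W(x,y,zz))),0,(0,0,255),-1)
cv2.imwrite('pics/t15.png',np.hstack([cv2.resize(q[210:310,360:460] ,None,fx=4,fy=4,interpolation=cv2.INTER_NEAREST) for q in (cv2.imread('pics/t15r.png'),b)]))
```

```text
t 16.6 rail [-68.1 332.2] z 0.3276 yaw -130.52 tilt [-0.004  0.008] F [-0.3 -0.5  0.6] op 0.0004
```

View pics/t15.png

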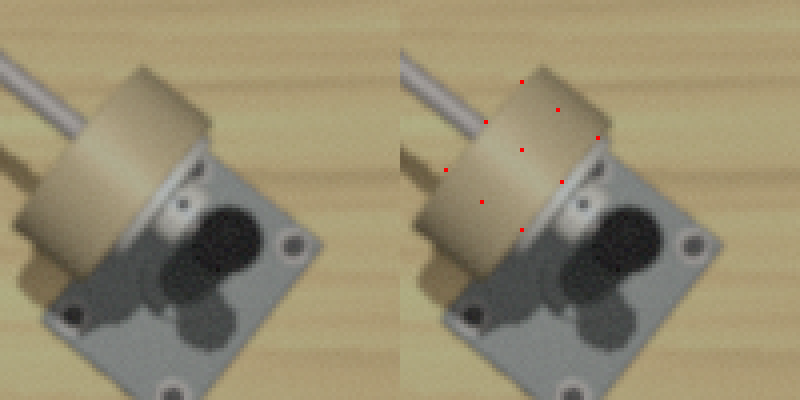

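View pics/s15.png

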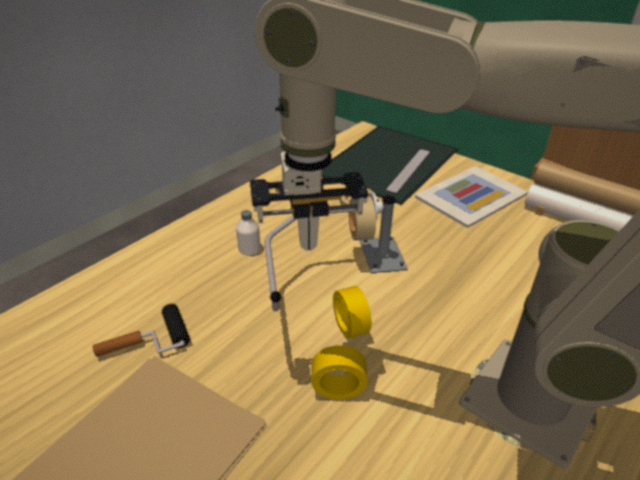

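The top view shows the roll flat against the plate. Its front edge runs parallel to the plate with no gap, and the projected points for home fall on it. The other objects have not moved and the arm touches nothing, so I hand in.

Run:
```python
from plant import *
print(close_job())
```

```text
the job is handed in; nothing more can be done
None
```

The cream roll is hanging home against the stop plate and let go, and I handed the job in at about 16.7 s of the 48 s allowed. I gripped the roll by the top of its rim and carried it just off the rod round both bends. I set it down about 80 mm (centre to plate) short of the plate, then pushed it home with shut fingers.

- **Contact with the plate:** the push force rose from about 2 N to about 12 N, and the tool stopped moving.
- **Last pictures:** they show the roll flat and parallel on the plate, the arm clear of everything, and the bottle, brayer, spare roll and yellow rings in their places.
- **What disagreed:** the plate contact came about 6 mm further along than I expected from a 17.5 mm finger thickness, probably because the fingertips are thinner there. In the last top view the roll sits 1–2 pixels from the projected home marks, which is within the calibration error.

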